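# Set the datum straightedge on the imaging bed

### The job

Set up the plate-imaging bed's datum: without lifting it off the bench, slide the blue straightedge until its long side lies flush along the near edge of the black bed and its end is butted against the steel end stop. Then swing the orange keeper fully round so that it lies square across the top of the straightedge, which must stay flush and butted. Leave everything else on the bench and bed where it is.

Things in the scene. Friction and masses are not known exactly. Their poses are not given: they have to be found in the camera images.
- bed: black slab fixed to the bench, 160 (its x) x 260 (its y) x 16 mm high; origin under its centre on the bench. Its -x side is the near edge (towards the robot), a flat face 80 mm from the origin. A steel end stop block, 18 mm wide (its y 100 to 118 mm) and 24 mm high, sits at the left (+y) end of that edge and sticks out 40 mm from it towards the robot
- corner (a point): inner corner where the bed's near edge meets the end stop's inner face, on the bench surface (bed frame -80, 100, 0 mm), axes as the bed: near edge is its plane x = 0 (straightedge belongs at x < 0), stop face its plane y = 0 (straightedge belongs at y < 0)
- straightedge: loose blue bar with two bright lines along its top, 32 (its x) x 200 (its y, length) x 16 mm high, about 0.3 kg, lying on the bench on the robot's side of the bed; origin under its centre. At home its origin is at (-16, -100, 0) mm in the corner's frame
- keeper (a joint): orange keeper arm on the bed, hinged on a vertical pivot at bed frame (-52, -30) mm; rad, anticlockwise from above: 0 = arm points to the bed's +y (open), 1.571 = its limit, arm points to the bed's -x, across the straightedge (fully round). Stays where left, light friction. Arm 18 mm wide, 8 thick, reaching 66 mm from the pivot, underside 18.5 mm above the bench (2.5 over the straightedge)
- keeper_knob (a point): middle of the upright yellow knob near the keeper's free end, 55 mm from the pivot; the point lies 60.5 mm above the bench on the knob's flat top. The knob is 16 mm across and stands 34 mm up from the arm's top (26.5 mm above the bench)
- well_plate: loose white 24-well plate, 86 x 128 x 14.5 mm, lying on top of the bed behind the keeper; origin under its centre. Bystander
- petri_dishes: two glass dishes in one stack, 90 mm across, 29 mm high, on the bench to the left of the end stop; origin under the centre. Bystander
- slide_box: red slide box, 82 x 102 x 34 mm, on the bench, front left; origin under its centre. Bystander
- jar: amber glass jar with white cap, 54 mm across, 70 mm high, on the bench, front right; origin under its centre. Bystander
- tube_rack: blue tube rack, 70 x 160 x 62 mm, on the bench, far left; origin under its centre. Bystander
- tip_box: green box with a clear cover, 87 x 122 x 65 mm, on the bench, far right; origin under its centre. Bystander
Mind the look-alikes: they are no part of the job. Of the things shaped like the straightedge, the blue one is meant.

How it is judged:
On the way:
1. the straightedge lies flush along the bed's near edge and butted against the end stop, while the keeper is still swung clear (less than 0.6 rad) (x of straightedge in the frame of corner between -0.018 and -0.012 m and y of straightedge in the frame of corner between -0.1025 and -0.096 m and angle between the y axis of straightedge and the y axis of bed, either way round below 0.012 rad and height (world z) of straightedge below 0.003 m and value of joint keeper below 0.6 rad), for 0.2 s.
At the end, for the whole second after the job is handed in: the straightedge rests on the bench flush along the bed's near edge (gap under 2 mm at its middle, parallel within 0.012 rad) and butted against the end stop (gap under 2.5 mm), and the keeper is swung round across it (beyond 1.4 rad of 1.571) (x of straightedge in the frame of corner between -0.018 and -0.012 m and y of straightedge in the frame of corner between -0.1025 and -0.096 m and angle between the y axis of straightedge and the y axis of bed, either way round below 0.012 rad and height (world z) of straightedge below 0.003 m and value of joint keeper above 1.4 rad and linear speed of straightedge below 0.01 m/s); the robot touches nothing.
It fails at once if the straightedge is lifted off the bench by more than 10 mm (height (world z) of straightedge above 0.01 m).
It fails at once if a bystander is shifted by more than 15 mm (distance of any of well_plate, petri_dishes, slide_box, jar, tube_rack, tip_box from where it was at the start of the episode above 0.015 m).
It also fails if it takes over 70 s, if anything falls off the work surface, if the arm or the gripper's body presses on something with over 40 N, if the wrist force passes 120 N, or if a joint passes its speed limit or range.

### The arm

A 7-joint arm with a two-finger parallel gripper is mounted at the origin on the work surface. World frame = base frame: x ahead of the robot, y to its left, z up, the work surface at z = 0. Lengths are in m, angles in rad, forces in N, time in s.
With the tool pointing down it reaches from about 0.425 to 0.925 m from the base axis. Payload 6.8 kg.
Tool frame: the origin (TCP) lies on the centre line of the jaws, within the pads' length; the fingertips stand 14 mm ahead of it and the grasp point (between the pads) lies 5 mm behind it (r.tips_ahead is the distance from the TCP to the fingertips, in m); z points along the fingers, y is the line along which they close (so a half turn about z gives the same grasp; the last joint's range is limited). The gripper opens to 85 mm and grips with 20 to 120 N. Pads are 22 mm wide; open, the fingers measure 114 mm over their backs; the gripper's body (76 mm by 85 mm) begins 54 mm behind the grasp point. The pads swing forward as they close: fully open they stand 13 mm farther back than shut.
Start: joints at [1.203, 0.477, 0.022, 1.555, -0.011, 1.109, -0.083], TCP at [0.173, -0.652, 0.245] pointing down, gripper open.
Joint ranges: [-2.96, 2.96], [-0.34, 2.1], [-1.41, 1.46], [0.24, 2.44], [-1.37, 4.51], [0.17, 1.92], [-2.96, 2.96]. Speed limits (rad/s): [2.39, 2.39, 3.14, 3.14, 3.14, 3.14, 3.14].

### API

Orientations are given as a rotation vector (axis times angle).
In Python, from bench import r, eyes gives the robot as it stands.
- The arm moves only by the tool step_arm, never from a script. Its argument "rows" is a list of rows, each a list of 6 numbers: the shift along the world's x, y, z in units of 60 cm (1.0 is 60 cm), then the turn, a rotation vector about the world's x, y, z in units of pi rad (1.0 is pi rad). In form: [[x, y, z, rx, ry, rz], ...]. A call has 1 to 5 rows; each row is the pose to reach, as a shift and turn from the pose commanded when the call began, turning the shorter way round; what a row does not reach only later rows make up. A row lasts 1/12 s, in which the tool goes at most 41.7 mm and 7.16 degrees, less where a joint would pass 70% of its speed; a pose out of reach is approached as far as the arm can. A call with a number of a shift or a turn outside -1 to 1 is refused whole. A call with a gripper value outside its range is refused whole. "jaw" is the closure, from 0 (fully open) to 1 (shut), set as the call begins (left out, the last holds). The fingers move at their own pace and stop on an object; "squeeze" is the grip in N (left out, the last holds). Time passes only in rows, so rows that repeat a pose let the fingers close. It gives the time, the measured TCP pose, the force, the opening and the grip force at its end, in the units of the state.
- r.get_obs(): the state, without advancing time (a new reading comes with each control period).
- eyes.grab_frame(name): name is "side" or "top" or "wrist"; returns the picture (480x640x3 uint8, red, green, blue); there is no depth.
- eyes.camera_info(name): a dict with "mtx" (3x3 intrinsics, pixels), "k1" (the pictures are not rectified: a ray, as slopes to the right and down, at radius r is drawn at 1 + k1 r^2 times it, then the intrinsics apply), "extrinsics" (4x4, takes a point from camera to world coordinates); the wrist camera has in their place "tool_from_camera" (4x4, takes a point from camera to tool coordinates, whose origin is the TCP and whose axes are the flange's). Camera axes: x right, y down, z forward; pixel columns grow to the right and rows downward; lengths in m; the calibration is good to about 2 mm. A picture is of the moment at which its call begins: read the wrist's pose just before it. camera_info takes no time and is no camera call.
- r.hand_in(): hands the job in; it is judged then, once.
The state is a dict: "clock": time; "joints": joint angles; "qvel": joint speeds; "tau": joint torques, N m; "tcp_pos": TCP position; "orientation": TCP orientation; "contact_force": force on the tool from outside, world axes, zero at the start; "moment": the same for the moment, N m; "grip_width": finger opening in m; "gripper_force": force on a finger pad.
Only numpy, scipy, OpenCV 4.12 (cv2) and the standard library are available. Lean on these libraries where they do the work, as an engineer would, in place of code of your own. Each camera call takes 0.05 s, during which the arm holds its last target. There are 200 camera calls.

## Working session

There is one attempt and no reset: what is moved stays moved. The work goes in short steps, Python scripts to look and compute and a tool call to move; the robot and the scene stay as the last step left them, time stands still between calls to the robot, and variables do not carry over. Pictures are saved under pics/ and viewed, at most 10 in all, crops included, and the job is handed in when it is done.

Besides the shell and the picture viewer there is one more tool, called after "Request:" as name(argument=value, ...), one argument or row to a line, values as JSON. step_arm: Moves the arm, as the interface text tells. Shifts and turns lie within -1 to 1; 1 stands for 60 cm of shift or pi rad of turn. Its arguments: {"type":"object","properties":{"rows":{"type":"array"},"jaw":{"type":"number"},"squeeze":{"type":"number"}},"required":["rows"]}

```bash
mkdir -p pics && python3 - <<'E'
from bench import r, eyes
import cv2, numpy as np
for n in ("top","side"):
    f=eyes.grab_frame(n); cv2.imwrite(f"pics/{n}0.png",f[...,::-1]); c=eyes.camera_info(n)
    print(n,np.round(c["mtx"],1).tolist(),c["k1"],np.round(c["extrinsics"],3).tolist())
o=r.get_obs(); print({k:np.round(v,3).tolist() for k,v in o.items()})
E
```

```text
top [[496.1, 0.0, 318.5], [0.0, 496.1, 246.2], [0.0, 0.0, 1.0]] -0.060150082682703776 [[0.024, -0.988, 0.154, 0.375], [-1.0, -0.022, 0.016, 0.002], [-0.013, -0.154, -0.988, 1.166], [0.0, 0.0, 0.0, 1.0]]
side [[500.9, 0.0, 323.0], [0.0, 500.9, 240.9], [0.0, 0.0, 1.0]] -0.11242814629829179 [[-0.888, -0.293, 0.355, 0.116], [-0.46, 0.593, -0.661, 0.8], [-0.017, -0.75, -0.661, 0.87], [0.0, 0.0, 0.0, 1.0]]
{'clock': 0.1, 'joints': [1.203, 0.478, 0.022, 1.556, -0.011, 1.109, -0.083], 'qvel': [-0.0, -0.003, -0.002, -0.002, 0.0, -0.0, -0.0], 'tau': [0.005, -59.776, 1.614, -28.195, 0.013, 0.005, 0.0], 'tcp_pos': [0.173, -0.652, 0.244], 'orientation': [-3.113, -0.407, 0.001], 'contact_force': [0.526, 0.121, -0.331], 'moment': [-0.001, 0.006, 0.002], 'gripper_force': 0.0, 'grip_width': 0.086}
```

View pics/top0.png

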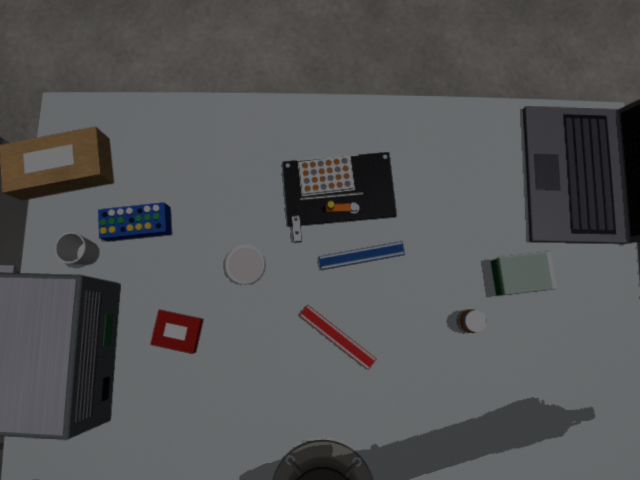

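View pics/side0.png

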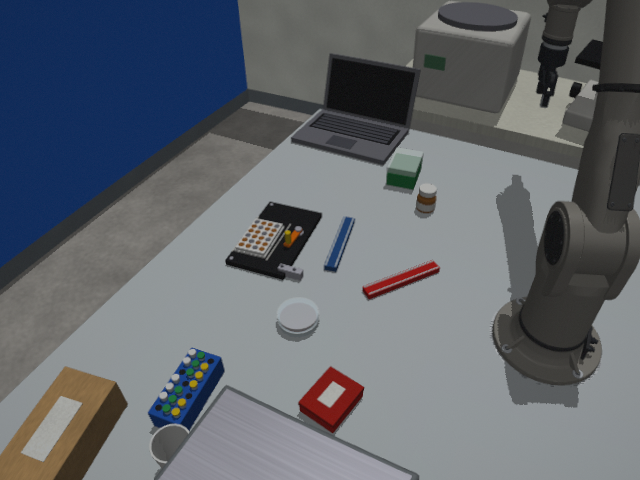

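Top view: black bed around (340,188), steel stop (297,229), keeper knob (331,205), pivot cap (354,208), and jar (472,321). There are two bar-shaped candidates: blue (362,255) and red (337,336). The blue one has the right colour and lies near the bed, so it fits. I'll measure it and confirm with an enlarged crop.

```bash
cat > h.py <<'E'
from bench import r, eyes
import cv2, numpy as np
from scipy.spatial.transform import Rotation as R
def grab(n):
    o=r.get_obs(); c=eyes.camera_info(n); f=eyes.grab_frame(n)
    if n=="wrist":
        T=np.eye(4); T[:3,:3]=R.from_rotvec(o["orientation"]).as_matrix(); T[:3,3]=o["tcp_pos"]
        E=T@np.array(c["tool_from_camera"])
    else: E=np.array(c["extrinsics"])
    return f[...,::-1].copy(),(np.array(c["mtx"]),c["k1"],E)
def cast(cam,px,z):
    K,k1,E=cam
    p=np.asarray(px,float).reshape(-1,1,2)
    s=cv2.undistortPoints(p,K,np.array([k1,0,0,0.])).reshape(-1,2)
    d=np.c_[s,np.ones(len(s))]@E[:3,:3].T
    return E[:3,3]+d*((z-E[2,3])/d[:,2])[:,None]
def proj(cam,P):
    K,k1,E=cam; Ei=np.linalg.inv(E)
    return cv2.projectPoints(np.asarray(P,float).reshape(-1,3),cv2.Rodrigues(Ei[:3,:3])[0],Ei[:3,3],K,np.array([k1,0,0,0.]))[0].reshape(-1,2)
def blobs(f,lo,hi,amin=40):
    m=cv2.inRange(cv2.cvtColor(f,cv2.COLOR_BGR2HSV),np.array(lo),np.array(hi))
    m=cv2.morphologyEx(m,cv2.MORPH_CLOSE,np.ones((7,7)))
    cs=[c for c in cv2.findContours(m,cv2.RETR_EXTERNAL,cv2.CHAIN_APPROX_NONE)[0] if cv2.contourArea(c)>amin]
    return sorted(cs,key=cv2.contourArea,reverse=True)
E
python3 - <<'E'
from h import *
f,cam=grab("top")
cv2.imwrite("pics/c1.png",cv2.resize(f[140:380,260:500],(600,600),interpolation=cv2.INTER_CUBIC))
for nm,lo,hi,z in (("blue",(100,100,50),(125,255,255),.016),("orange",(5,150,80),(18,255,255),.0265),("yellow",(20,150,80),(32,255,255),.0605)):
    for c in blobs(f,lo,hi,15)[:4]:
        b=cv2.boxPoints(cv2.minAreaRect(c)); print(nm,b.mean(0).round(),cv2.contourArea(c)); print(cast(cam,b,z).round(4)[:,:2].tolist())
print("bed",cast(cam,[(283,161),(390,152),(396,218),(288,225)],.016).round(3)[:,:2].tolist(),"stop",cast(cam,[(297,229)],.024).round(3),"cap",cast(cam,[(354,208)],.027).round(3))
print(np.round(eyes.camera_info("wrist")["tool_from_camera"],3).tolist(),eyes.camera_info("wrist")["mtx"])
E
```

```text
blue [133. 220.] 1852.5
[[0.6332, 0.5611], [0.6545, 0.3885], [0.5842, 0.3759], [0.5627, 0.5467]]
blue [361. 256.] 701.5
[[0.5285, 0.0199], [0.5646, -0.1755], [0.5368, -0.1799], [0.5009, 0.0148]]
orange [322. 175.] 177.5
[[0.6933, 0.0586], [0.7734, -0.0058], [0.7578, -0.0235], [0.6781, 0.0409]]
orange [342. 207.] 97.5
[[0.6539, -0.011], [0.6547, -0.051], [0.6402, -0.0512], [0.6394, -0.0113]]
orange [340. 178.] 95.5
[[0.699, -0.0005], [0.7488, -0.0364], [0.7353, -0.0537], [0.6856, -0.0178]]
orange [309. 169.] 43.0
[[0.7505, 0.0631], [0.7545, 0.0367], [0.7289, 0.033], [0.7249, 0.0593]]
yellow [139. 226.] 87.0
[[0.5867, 0.463], [0.5934, 0.409], [0.5814, 0.4068], [0.5746, 0.4607]]
yellow [107. 230.] 45.5
[[0.5784, 0.5243], [0.5825, 0.4931], [0.5725, 0.491], [0.5684, 0.5222]]
yellow [330. 204.] 22.5
[[0.6524, 0.0009], [0.6526, -0.0105], [0.6385, -0.0108], [0.6383, 0.0006]]
bed [[0.761, 0.112], [0.789, -0.147], [0.626, -0.161], [0.603, 0.094]] stop [[0.593 0.072 0.024]] cap [[ 0.645 -0.061  0.027]]
[[-0.001, -0.965, -0.264, 0.067], [1.0, -0.001, 0.001, -0.0], [-0.001, -0.264, 0.965, -0.128], [0.0, 0.0, 0.0, 1.0]] [[419.92639851   0.         325.43540493]
 [  0.         419.92639851 234.33531079]
 [  0.           0.           1.        ]]
```

View pics/c1.png

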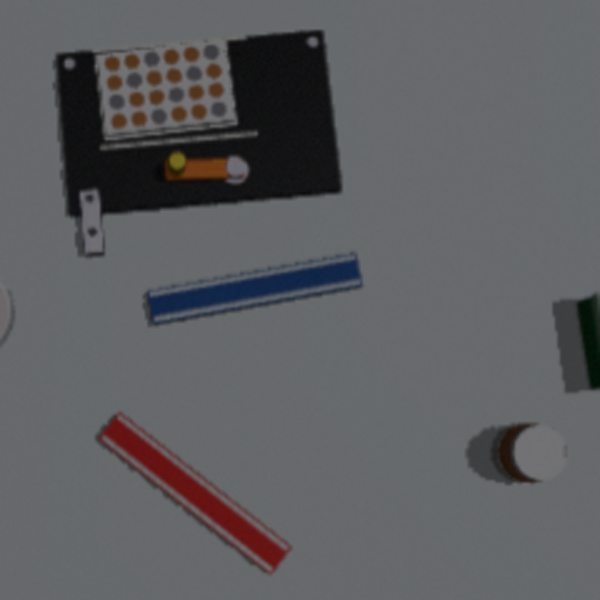

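The crop confirms the blue bar with two bright lines at crop (255,290), with its centre near (0.533,-0.080). The red one at (195,490) is the decoy. A grey rail sits behind the keeper at crop (180,140). Next I'll shut the jaws and move the wrist camera over the area.

Request:
step_arm(
  rows=[
    [0.71,1.0,0.09,0,0,-0.054],
    [0.71,1.0,0.09,0,0,-0.054],
    [0.71,1.0,0.09,0,0,-0.054],
    [0.71,1.0,0.09,0,0,-0.054],
    [0.71,1.0,0.09,0,0,-0.054],
  ],
  jaw=1,
)

```text
clock: 0.57
tcp_pos: [0.2944, -0.481, 0.2604]
orientation: [-3.138, -0.141, 0.0]
contact_force: [1.0, -0.5, 0.4]
grip_width: 0.0252
gripper_force: 0.0
```

Request:
step_arm(
  rows=[
    [0.5,0.7,0.066,0,0,0],
    [0.5,0.7,0.066,0,0,0],
    [0.5,0.7,0.066,0,0,0],
    [0.5,0.7,0.066,0,0,0],
    [0.5,0.7,0.066,0,0,0],
  ],
)

```text
clock: 0.98
tcp_pos: [0.4151, -0.312, 0.2767]
orientation: [3.138, 0.141, -0.0]
contact_force: [0.8, 0.1, -0.2]
grip_width: 0.0001
gripper_force: 0.0
```

Request:
step_arm(
  rows=[
    [0.29,0.41,0.03,0,0,0],
    [0.29,0.41,0.03,0,0,0],
    [0.29,0.41,0.03,0,0,0],
    [0.29,0.41,0.03,0,0,0],
    [0.29,0.41,0.03,0,0,0],
  ],
)

```text
clock: 1.4
tcp_pos: [0.5351, -0.1423, 0.289]
orientation: [3.138, 0.141, -0.0]
contact_force: [1.0, -0.3, 0.1]
grip_width: -0.0002
gripper_force: 0.0
```

Request:
step_arm(
  rows=[
    [0.1,0.14,0.02,0,0,0],
    [0.1,0.14,0.02,0,0,0],
    [0.1,0.14,0.02,0,0,0],
    [0.1,0.14,0.02,0,0,0],
    [0.1,0.14,0.02,0,0,0],
  ],
)

```text
clock: 1.82
tcp_pos: [0.5948, -0.0587, 0.3005]
orientation: [-3.138, -0.146, 0.001]
contact_force: [0.0, -0.6, -0.5]
grip_width: 0.0003
gripper_force: 0.0
```

```bash
python3 - <<'E'
from h import *
f,cam=grab("wrist"); cv2.imwrite("pics/w1.png",f); o=r.get_obs(); print(o["tcp_pos"],o["orientation"],r.tips_ahead)
np.savez("w1.npz",f=f,K=cam[0],k=cam[1],E=cam[2])
E
```

```text
[ 0.59412027 -0.06057361  0.30036487] [ 3.13784837e+00  1.41808724e-01 -1.94175618e-03] 0.014
```

View pics/w1.png

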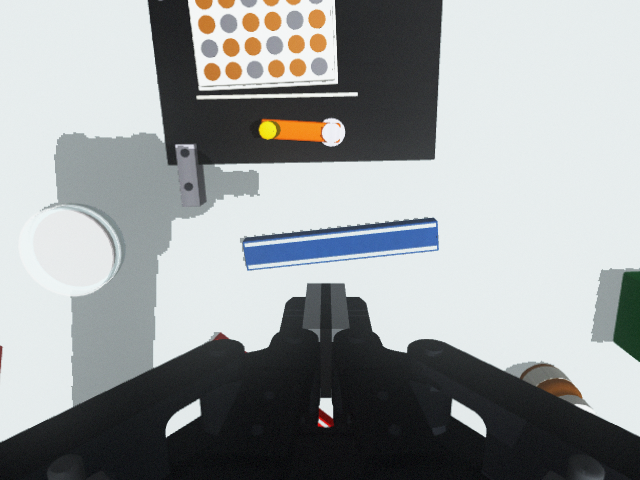

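Wrist view: bed near edge runs from (167,165) to (435,159), the stop is at (188,175), the bar's top spans (243,255) to (438,235), the knob is at (268,130) and the pivot cap at (333,132). Now measuring.

```bash
cat > meas.py <<'E'
from h import *
def measure(f,cam,cols=(215,425),rows=(140,190)):
    g=cv2.cvtColor(f,cv2.COLOR_BGR2GRAY); hsv=cv2.cvtColor(f,cv2.COLOR_BGR2HSV)
    # bed near edge: last dark row per column in the band
    pts=[(c,rows[0]+np.argmax(g[rows[0]:rows[1],c]>80)-.5) for c in range(cols[0],cols[1],5)]
    P=cast(cam,pts,.016)[:,:2]
    vx,vy,x0,y0=cv2.fitLine(P.astype(np.float32),cv2.DIST_HUBER,0,1e-4,1e-4).ravel()
    Y=np.array([vx,vy])*np.sign(vy); X=np.array([Y[1],-Y[0]]); e=np.array([x0,y0])
    print("bed yaw deg",np.degrees(np.arctan2(-Y[0],Y[1])).round(2),"edge pt",e.round(4),"rms",np.std((P-e)@X).round(5))
    return X,Y,e
def bluebar(f,cam):
    c=max((c for c in blobs(f,(100,90,60),(125,255,255),300)),key=cv2.contourArea)
    return cv2.minAreaRect(c),cast(cam,cv2.boxPoints(cv2.minAreaRect(c)),.016)[:,:2]
E
python3 - <<'E'
from meas import *
d=np.load("w1.npz"); f=d["f"]; cam=(d["K"],float(d["k"]),d["E"])
X,Y,e=measure(f,cam)
def ctr(lo,hi): 
    c=[c for c in blobs(f,lo,hi,60)]; 
    return [(np.round(cv2.minAreaRect(k)[0],1).tolist(),cv2.contourArea(k)) for k in c]
print("yel",ctr((22,150,80),(34,255,255))); 
rect,b=bluebar(f,cam); print(rect,b.round(4).tolist())
knob=cast(cam,[(268,130)],.0605)[0,:2]; piv=cast(cam,[(333,132)],.0265)[0,:2]
sc=cast(cam,[(205,205),(184,206),(195,145),(176,146)],.024)[:,:2]
for n,p in (("knob",knob),("piv",piv),("stop",sc),("bar",b)): print(n,np.round(p,4).tolist(),"bed-frame(edge x, y):",np.round(np.c_[(p-e)@X,(p-e)@Y],4).tolist())
print("|k-p|",np.linalg.norm(knob-piv))
m=np.array([[300,y] for y in range(215,275)]); print([f[y,340].tolist() for y in range(218,270,3)])
E
```

```text
bed yaw deg 6.52 edge pt [ 0.6214 -0.0481] rms 0.00836
yel [([268.3, 129.2], 288.5)]
((340.9123229980469, 243.6671142578125), (32.923370361328125, 195.2371368408203), 83.9909896850586) [[0.5373, 0.0213], [0.5767, -0.1726], [0.5428, -0.1817], [0.5022, 0.0163]]
knob [0.6477, -0.0048] bed-frame(edge x, y): [[0.0311, 0.04]]
piv [0.6503, -0.0607] bed-frame(edge x, y): [[0.0273, -0.0159]]
stop [[0.5695, 0.0573], [0.5666, 0.0777], [0.6263, 0.0675], [0.6237, 0.0853]] bed-frame(edge x, y): [[-0.0396, 0.1106], [-0.0402, 0.1311], [0.018, 0.1143], [0.0174, 0.1322]]
bar [[0.5373, 0.0213], [0.5767, -0.1726], [0.5428, -0.1817], [0.5022, 0.0163]] bed-frame(edge x, y): [[-0.0757, 0.0784], [-0.0586, -0.1186], [-0.0932, -0.1238], [-0.1112, 0.0775]]
|k-p| 0.05596165094540987
[[237, 236, 230], [237, 236, 231], [235, 235, 229], [112, 98, 83], [93, 64, 52], [202, 189, 169], [233, 230, 220], [176, 106, 64], [176, 102, 64], [176, 103, 59], [175, 104, 63], [176, 105, 62], [173, 106, 62], [234, 233, 226], [191, 140, 112], [236, 235, 229], [235, 235, 229], [236, 235, 229]]
```

```bash
python3 - <<'E'
from meas import *
d=np.load("w1.npz"); f=d["f"]; cam=(d["K"],float(d["k"]),d["E"])
X,Y,e=measure(f,cam,rows=(148,190))
c=blobs(f,(100,100,130),(125,255,255),300)[0]; rc=cv2.minAreaRect(c); b=cast(cam,cv2.boxPoints(rc),.016)[:,:2]; print(rc)
L=lambda p: np.round(np.c_[(np.atleast_2d(p)-e)@X,(np.atleast_2d(p)-e)@Y],4).tolist()
print("X",X,"bar",b.round(4).tolist(),L(b),b.mean(0).round(4))
for n,px,z in (("knob",(268.3,129.2),.0605),("piv",(333,132),.0265),("stop",[(205,205),(184,206),(195,145),(176,146)],.024),("bedR",(435,159),.016)): print(n,cast(cam,px,z)[:,:2].round(4).tolist(),L(cast(cam,px,z)[:,:2]))
E
```

```text
bed yaw deg 6.51 edge pt [ 0.6213 -0.0486] rms 0.00031
((341.0849914550781, 245.3068389892578), (29.20705223083496, 195.2371063232422), 83.9909896850586)
X [0.9935493  0.11340104] bar [[0.5336, 0.0208], [0.5731, -0.1735], [0.5431, -0.1816], [0.5024, 0.0163]] [[-0.0793, 0.0788], [-0.0621, -0.1187], [-0.0929, -0.1233], [-0.1108, 0.078]] [ 0.5381 -0.0795]
knob [[0.6484, -0.005]] [[0.0318, 0.0402]]
piv [[0.6503, -0.0607]] [[0.0274, -0.0154]]
stop [[0.5695, 0.0573], [0.5666, 0.0777], [0.6263, 0.0675], [0.6237, 0.0853]] [[-0.0395, 0.1111], [-0.0401, 0.1316], [0.0181, 0.1148], [0.0175, 0.1327]]
bedR [[0.6337, -0.162]] [[-0.0006, -0.1141]]
```

Request:
step_arm(
  rows=[
    [-0.173,-0.04,-0.33,0,0,0.0072],
    [-0.173,-0.04,-0.33,0,0,0.0072],
    [-0.173,-0.04,-0.33,0,0,0.0072],
    [-0.173,-0.04,-0.33,0,0,0.0072],
    [-0.173,-0.04,-0.33,0,0,0.0072],
  ],
)

```text
clock: 2.28
tcp_pos: [0.4962, -0.0848, 0.1163]
orientation: [3.136, 0.172, 0.0]
contact_force: [1.2, -0.3, -0.8]
grip_width: 0.0
gripper_force: 0.0
```

Request:
step_arm(
  rows=[
    [-0.01,0,-0.1,0,0,0],
    [-0.01,0,-0.1,0,0,0],
    [-0.01,0,-0.1,0,0,0],
    [-0.01,0,-0.1,0,0,0],
    [-0.01,0,-0.1,0,0,0],
  ],
)

```text
clock: 2.7
tcp_pos: [0.4935, -0.0833, 0.0589]
orientation: [3.136, 0.175, 0.004]
contact_force: [0.5, -0.2, 0.1]
grip_width: 0.0002
gripper_force: 0.0
```

Request:
step_arm(
  rows=[
    [-0.005,0,-0.0665,0,0,0],
    [-0.005,0,-0.0665,0,0,0],
    [-0.005,0,-0.0665,0,0,0],
  ],
)

```text
clock: 2.95
tcp_pos: [0.4888, -0.0826, 0.0179]
orientation: [3.137, 0.177, -0.003]
contact_force: [0.2, 0.6, 0.3]
grip_width: -0.0
gripper_force: 0.0
```

Request:
step_arm(
  rows=[
    [0.02,0.0023,0,0,0,0],
    [0.04,0.0046,0,0,0,0],
    [0.06,0.0068,0,0,0,0],
    [0.08,0.0091,0,0,0,0],
    [0.1,0.0114,0,0,0,0],
  ],
)

```text
clock: 3.37
tcp_pos: [0.5506, -0.0758, 0.0204]
orientation: [3.136, 0.177, 0.003]
contact_force: [-1.9, -0.3, -1.3]
grip_width: 0.0
gripper_force: 0.8
```

Request:
step_arm(
  rows=[
    [0.008,0.001,0,0,0,0],
    [0.016,0.0019,0,0,0,0],
    [0.024,0.0028,0,0,0,0],
    [0.032,0.0037,0,0,0,0],
    [0.04,0.0046,0,0,0,0],
  ],
)

```text
clock: 3.78
tcp_pos: [0.5732, -0.0731, 0.018]
orientation: [3.136, 0.176, -0.001]
contact_force: [-2.6, -0.4, 2.7]
grip_width: -0.0002
gripper_force: 1.8
```

Request:
step_arm(
  rows=[
    [0.003,0.0003,0,0,0,0],
    [0.006,0.0007,0,0,0,0],
    [0.009,0.001,0,0,0,0],
    [0.012,0.0014,0,0,0,0],
    [0.012,0.0014,0,0,0,0],
  ],
)

```text
clock: 4.2
tcp_pos: [0.5802, -0.0721, 0.0173]
orientation: [3.136, 0.177, -0.002]
contact_force: [-3.6, 0.1, 3.4]
grip_width: 0.0003
gripper_force: 2.1
```

Request:
step_arm(
  rows=[
    [0.003,0.0003,0,0,0,0],
    [0.005,0.0006,0,0,0,0],
    [0.007,0.0008,0,0,0,0],
    [0.007,0.0008,0,0,0,0],
  ],
)

```text
clock: 4.53
tcp_pos: [0.5803, -0.0721, 0.0166]
orientation: [3.136, 0.176, -0.014]
contact_force: [-14.3, -1.4, 11.4]
grip_width: -0.0002
gripper_force: 6.9
```

```bash
python3 - <<'E'
from h import *
f,cam=grab("top"); cv2.imwrite("pics/c2.png",cv2.resize(f[130:290,240:440],(800,640)[:2],interpolation=cv2.INTER_CUBIC)[:600])
o=r.get_obs(); print(o["tcp_pos"],o["contact_force"],o["orientation"])
E
```

```text
[ 0.58031755 -0.07208737  0.01665594] [-13.80970425  -0.42296463   9.48537586] [ 3.13596802  0.17618977 -0.01399391]
```

View pics/c2.png

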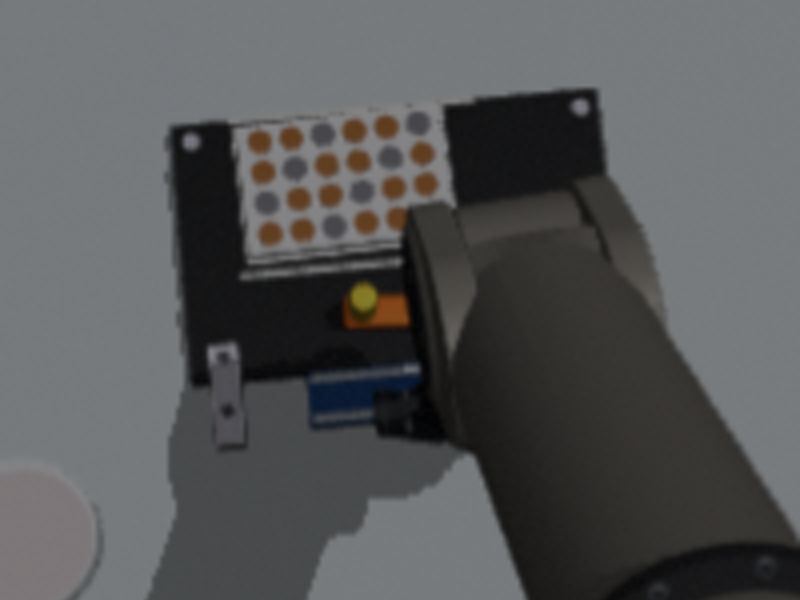

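The bar is now flush against the bed (14 N reaction; crop (365,375)), with its left end about 38 mm short of the stop. Next I'll retract and go to its right end.

Request:
step_arm(
  rows=[
    [-0.042,-0.005,0,0,0,0],
    [-0.042,-0.005,0.07,0,0,0],
    [0.063,-0.243,0.07,0,0,0],
    [0.063,-0.243,0.07,0,0,0],
    [0.063,-0.243,0.07,0,0,0],
  ],
)

```text
clock: 5.0
tcp_pos: [0.6126, -0.1896, 0.0612]
orientation: [3.136, 0.181, 0.008]
contact_force: [1.0, 0.2, -0.3]
grip_width: 0.0001
gripper_force: 0.0
```

Request:
step_arm(
  rows=[
    [0.025,-0.055,0,0,0,0],
    [0.025,-0.055,0,0,0,0],
    [0.025,-0.055,0,0,0,0],
  ],
)

```text
clock: 5.25
tcp_pos: [0.6262, -0.225, 0.0594]
orientation: [3.136, 0.17, 0.004]
contact_force: [-1.0, 0.1, 0.0]
grip_width: 0.0004
gripper_force: 0.0
```

Request:
step_arm(
  rows=[
    [-0.005,-0.0006,-0.068,0,0,0],
    [-0.005,-0.0006,-0.068,0,0,0],
    [-0.005,-0.0006,-0.068,0,0,0],
  ],
)

```text
clock: 5.5
tcp_pos: [0.6215, -0.2199, 0.0175]
orientation: [-3.134, -0.18, 0.003]
contact_force: [0.1, 0.1, 1.0]
grip_width: -0.0002
gripper_force: 0.0
```

Request:
step_arm(
  rows=[
    [-0.0017,0.015,0,0,0,0],
    [-0.0034,0.03,0,0,0,0],
    [-0.0051,0.045,0,0,0,0],
    [-0.0068,0.06,0,0,0,0],
    [-0.0085,0.075,0,0,0,0],
  ],
)

```text
clock: 5.92
tcp_pos: [0.6172, -0.1762, 0.0195]
orientation: [3.136, 0.178, 0.002]
contact_force: [-0.1, -3.2, 1.0]
grip_width: 0.0003
gripper_force: 1.6
```

Request:
step_arm(
  rows=[
    [-0.0008,0.007,0,0,0,0],
    [-0.0016,0.014,0,0,0,0],
    [-0.0024,0.021,0,0,0,0],
    [-0.003,0.026,0,0,0,0],
    [-0.003,0.026,0,0,0,0],
  ],
)

```text
clock: 6.33
tcp_pos: [0.6156, -0.1618, 0.0193]
orientation: [3.136, 0.177, 0.002]
contact_force: [-0.6, -3.2, 6.0]
grip_width: -0.0002
gripper_force: 2.4
```

Request:
step_arm(
  rows=[
    [-0.0005,0.004,0,0,0,0],
    [-0.001,0.008,0,0,0,0],
    [-0.0014,0.012,0,0,0,0],
    [-0.0018,0.016,0,0,0,0],
    [-0.0018,0.016,0,0,0,0],
  ],
)

```text
clock: 6.75
tcp_pos: [0.6146, -0.1527, 0.0193]
orientation: [3.136, 0.176, 0.002]
contact_force: [-0.6, -4.8, 4.7]
grip_width: 0.0002
gripper_force: 2.9
```

Request:
step_arm(
  rows=[
    [-0.0003,0.003,0,0,0,0],
    [-0.0005,0.005,0,0,0,0],
    [-0.0005,0.005,0,0,0,0],
  ],
)

```text
clock: 7.0
tcp_pos: [0.6143, -0.1501, 0.0193]
orientation: [3.135, 0.175, 0.002]
contact_force: [0.6, -4.1, 5.3]
grip_width: 0.0003
gripper_force: 3.1
```

Request:
step_arm(
  rows=[
    [-0.0005,0.004,0,0,0,0],
    [-0.0008,0.007,0,0,0,0],
    [-0.0008,0.007,0,0,0,0],
  ],
)

```text
clock: 7.25
tcp_pos: [0.6138, -0.1462, 0.0193]
orientation: [3.135, 0.175, 0.002]
contact_force: [0.7, -5.1, 4.8]
grip_width: 0.0
gripper_force: 3.2
```

Request:
step_arm(
  rows=[
    [-0.0003,0.003,0,0,0,0],
    [-0.0006,0.005,0,0,0,0],
    [-0.0006,0.005,0,0,0,0],
  ],
)

```text
clock: 7.5
tcp_pos: [0.6137, -0.1459, 0.0194]
orientation: [3.133, 0.172, 0.003]
contact_force: [2.4, -10.3, 3.9]
grip_width: -0.0003
gripper_force: 5.6
```

Butted: it stalled with about 10 N. I'll retract and look.

Request:
step_arm(
  rows=[
    [0.005,-0.05,0,0,0,0],
    [0.005,-0.05,0.07,0,0,0],
    [-0.02,0.1,0.467,0,0,0],
    [-0.02,0.1,0.467,0,0,0],
    [-0.02,0.1,0.467,0,0,0],
  ],
)

```text
clock: 7.92
tcp_pos: [0.6075, -0.1263, 0.1777]
orientation: [-3.135, -0.177, 0.004]
contact_force: [0.1, -0.6, -0.9]
grip_width: 0.0001
gripper_force: 0.0
```

Request:
step_arm(
  rows=[
    [-0.02,0.1,0.25,0,0,0],
    [-0.02,0.1,0.25,0,0,0],
    [-0.02,0.1,0.25,0,0,0],
    [-0.02,0.1,0.25,0,0,0],
    [-0.02,0.1,0.25,0,0,0],
  ],
)

```text
clock: 8.33
tcp_pos: [0.599, -0.0623, 0.3348]
orientation: [-3.134, -0.186, -0.018]
contact_force: [1.9, 0.4, -0.5]
grip_width: -0.0001
gripper_force: 0.0
```

```bash
python3 - <<'E'
from h import *
f,cam=grab("wrist"); o=r.get_obs(); print(o["tcp_pos"],o["orientation"])
np.savez("w2.npz",f=f,K=cam[0],k=cam[1],E=cam[2])
cv2.imwrite("pics/w2.png",cv2.resize(f[60:300,120:440],(800,600)))
E
```

```text
[ 0.59797564 -0.064273    0.33116429] [-3.13513977 -0.18351398 -0.01097742]
```

View pics/w2.png

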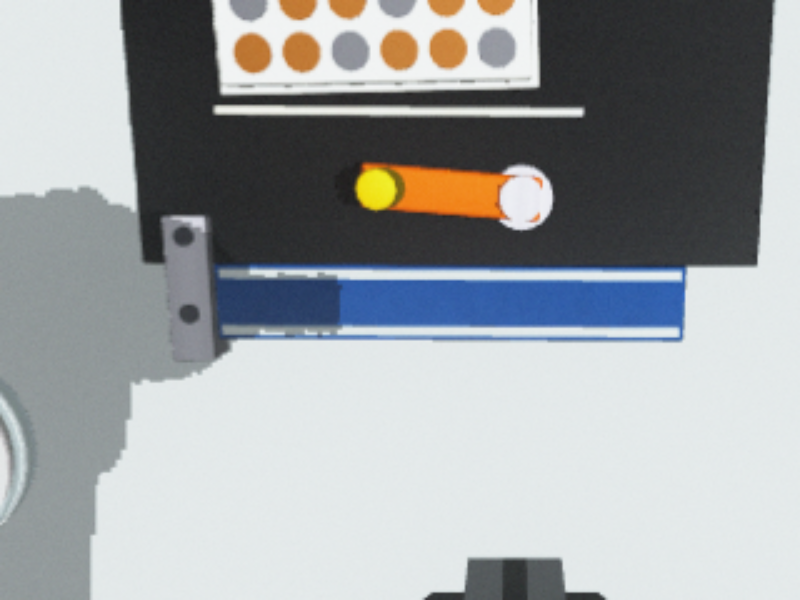

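The bar looks flush (shared edge at crop row 266) and butted to the stop (crop col 214). The knob is at crop (377,189) and the pivot cap at (524,197). Measuring both for the swing.

```bash
python3 - <<'E'
from meas import *
d=np.load("w2.npz"); f=d["f"]; cam=(d["K"],float(d["k"]),d["E"])
k=blobs(f,(22,150,80),(34,255,255),60)[0]; kc=cv2.minAreaRect(k)[0]
b=cv2.minAreaRect(blobs(f,(100,100,60),(125,255,255),300)[0]); B=cast(cam,cv2.boxPoints(b),.016)[:,:2]; print("bar",B.round(4).tolist(),B.mean(0).round(4))
i=np.argsort(B[:,1]); v=B[i[2:]].mean(0)-B[i[:2]].mean(0); print("bar yaw",np.degrees(np.arctan2(-v[0],v[1])),"len",np.linalg.norm(v))
print("knob",cast(cam,kc,.0605)[0],"piv",cast(cam,(120+524/2.5,60+197/2.5),.0265)[0])
g=cv2.cvtColor(f,cv2.COLOR_BGR2GRAY)
for n,px in (("bed right edge corner",(120+757/2.5,60+265/2.5)),("bed left corner",(120+143/2.5,60+263/2.5))): print(n,cast(cam,px,.016)[0].round(4))
f,cam=grab("top"); k=blobs(f,(20,150,80),(32,255,255),15); print([cast(cam,cv2.minAreaRect(c)[0],.0605)[0].round(4).tolist() for c in k])
E
```

```text
bar [[0.6077, 0.0658], [0.6309, -0.1302], [0.5994, -0.1353], [0.5757, 0.0643]] [ 0.6034 -0.0338]
bar yaw 6.7603222221129915 len 0.19918372084195457
knob [ 0.64776306 -0.00515734  0.0605    ] piv [ 0.65018883 -0.06034472  0.0265    ]
bed right edge corner [ 0.6336 -0.1616  0.016 ]
bed left corner [0.6039 0.0958 0.016 ]
[[0.584, 0.4349, 0.0605], [0.5756, 0.5075, 0.0605], [0.6454, -0.0049, 0.0605]]
```

Request:
step_arm(
  rows=[
    [0.082,0.098,-0.3,0,0,-0.25],
    [0.082,0.098,-0.3,0,0,-0.25],
    [0.082,0.098,-0.3,0,0,-0.25],
    [0.082,0.098,-0.3,0,0,-0.25],
    [0.082,0.098,-0.3,0,0,-0.25],
  ],
  jaw=0.6,
  squeeze=20,
)

```text
clock: 8.85
tcp_pos: [0.643, -0.008, 0.1409]
orientation: [3.035, -0.804, -0.012]
contact_force: [0.7, -0.3, 0.3]
grip_width: 0.034
gripper_force: 0.0
```

Request:
step_arm(
  rows=[
    [0,0,0,0,0,-0.045],
    [0,0,0,0,0,-0.045],
    [0,0,0,0,0,-0.045],
  ],
)

```text
clock: 9.1
tcp_pos: [0.6447, -0.0092, 0.1453]
orientation: [2.975, -1.005, -0.005]
contact_force: [-0.6, -0.0, 0.1]
grip_width: 0.0343
gripper_force: 0.0
```

Request:
step_arm(
  rows=[
    [0.005,0.007,-0.1,0,0,0],
    [0.005,0.007,-0.1,0,0,0],
    [0.005,0.007,-0.1,0,0,0],
    [0.005,0.007,-0.1,0,0,0],
  ],
)

```text
clock: 9.43
tcp_pos: [0.6483, -0.0054, 0.0871]
orientation: [2.976, -1.006, -0.002]
contact_force: [-0.3, -0.2, 0.9]
grip_width: 0.0342
gripper_force: 0.0
```

Request:
step_arm(
  rows=[
    [0,0,-0.02,0,0,0],
    [0,0,-0.04,0,0,0],
    [0,0,-0.058,0,0,0],
    [0,0,-0.058,0,0,0],
  ],
)

```text
clock: 9.77
tcp_pos: [0.6472, -0.005, 0.05]
orientation: [2.974, -1.008, -0.005]
contact_force: [-0.1, 0.4, -0.1]
grip_width: 0.0339
gripper_force: 0.0
```

Request:
step_arm(
  rows=[
    [0,0,0,0,0,0],
    [0,0,0,0,0,0],
    [0,0,0,0,0,0],
    [0,0,0,0,0,0],
  ],
  jaw=1,
)

```text
clock: 10.1
tcp_pos: [0.6488, -0.0046, 0.0524]
orientation: [-2.975, 1.008, -0.0]
contact_force: [-0.3, 1.0, -3.9]
grip_width: 0.0154
gripper_force: 21.1
```

Request:
step_arm(
  rows=[
    [-0.0157,-0.002,0,0,0,0],
    [-0.031,-0.0067,0,0,0,0],
    [-0.0452,-0.014,0,0,0,0],
    [-0.058,-0.0235,0,0,0,0],
    [-0.0688,-0.0352,0,0,0,0],
  ],
)

```text
clock: 10.52
tcp_pos: [0.6062, -0.0206, 0.0524]
orientation: [-2.974, 1.0, 0.004]
contact_force: [-3.2, 8.3, -1.1]
grip_width: 0.0155
gripper_force: 21.3
```

Request:
step_arm(
  rows=[
    [-0.0088,-0.0135,0,0,0,0],
    [-0.015,-0.0282,0,0,0,0],
    [-0.0187,-0.0437,0,0,0,0],
    [-0.0195,-0.0565,0,0,0,0],
    [-0.0192,-0.0645,0,0,0,0],
  ],
)

```text
clock: 10.93
tcp_pos: [0.5961, -0.0643, 0.0527]
orientation: [-2.975, 1.007, -0.001]
contact_force: [0.8, 4.9, -2.2]
grip_width: 0.0151
gripper_force: 21.0
```

Request:
step_arm(
  rows=[
    [0.0004,-0.002,0,0,0,0],
    [0.0006,-0.004,0,0,0,0],
    [0.0006,-0.004,0,0,0,0],
  ],
)

```text
clock: 11.18
tcp_pos: [0.5963, -0.0658, 0.0526]
orientation: [-2.974, 1.008, 0.001]
contact_force: [-1.4, 5.7, 1.6]
grip_width: 0.0149
gripper_force: 21.3
```

Request:
step_arm(
  rows=[
    [0.0004,-0.0035,0,0,0,0],
    [0.0004,-0.0035,0,0,0,0],
  ],
)

```text
clock: 11.35
tcp_pos: [0.5963, -0.0659, 0.0526]
orientation: [-2.974, 1.005, 0.003]
contact_force: [-3.4, 9.8, 2.9]
grip_width: 0.015
gripper_force: 21.5
```

Request:
step_arm(
  rows=[
    [-0.0002,0.0025,0,0,0,0],
    [-0.0002,0.0025,0,0,0,0],
    [-0.0002,0.0025,0,0,0,0],
    [-0.0002,0.0025,0,0,0,0],
  ],
  jaw=0.55,
)

```text
clock: 11.68
tcp_pos: [0.5966, -0.0687, 0.0525]
orientation: [2.974, -1.01, 0.001]
contact_force: [-0.6, 0.4, 0.1]
grip_width: 0.0386
gripper_force: 0.0
```

Request:
step_arm(
  rows=[
    [0,0,0.03,0,0,0],
    [0,0,0.09,0,0,0],
    [0,0,0.4,0,0,0.2],
    [0,0,0.4,0,0,0.2],
    [0,0,0.4,0,0,0.2],
  ],
)

```text
clock: 12.1
tcp_pos: [0.596, -0.0683, 0.2333]
orientation: [3.111, -0.428, -0.0]
contact_force: [0.7, 0.3, -0.3]
grip_width: 0.0383
gripper_force: 0.0
```

Request:
step_arm(
  rows=[
    [0,0,0.15,0,0,0.13],
    [0,0,0.15,0,0,0.13],
    [0,0,0.15,0,0,0.13],
    [0,0,0.15,0,0,0.13],
    [0,0,0.15,0,0,0.13],
  ],
)

```text
clock: 12.52
tcp_pos: [0.5968, -0.0684, 0.3227]
orientation: [3.134, 0.203, 0.004]
contact_force: [-0.4, -0.0, -0.3]
grip_width: 0.0382
gripper_force: 0.0
```

```bash
python3 - <<'E'
from meas import *
f,cam=grab("wrist"); o=r.get_obs(); print(o["tcp_pos"],o["orientation"],o["clock"])
cv2.imwrite("pics/w3.png",cv2.resize(f[60:300,120:440],(800,600)))
k=blobs(f,(22,150,80),(34,255,255),60)[0]; kn=cast(cam,cv2.minAreaRect(k)[0],.0605)[0,:2]
d=kn-[.650,-.0595]; print("knob",kn,"keeper rad",np.arctan2(-d[0],d[1])-np.radians(6.58))
m=cv2.inRange(cv2.cvtColor(f,cv2.COLOR_BGR2HSV),(100,100,60),(125,255,255)); m=cv2.morphologyEx(m,cv2.MORPH_CLOSE,np.ones((45,45)))
c=max(cv2.findContours(m,0,2)[0],key=cv2.contourArea); B=cast(cam,cv2.boxPoints(cv2.minAreaRect(c)),.016)[:,:2]; i=np.argsort(B[:,1]); v=B[i[2:]].mean(0)-B[i[:2]].mean(0)
print("bar",B.mean(0).round(4),"yaw",np.degrees(np.arctan2(-v[0],v[1])),np.linalg.norm(v))
E
```

```text
[ 0.5962786  -0.06838201  0.32153442] [3.13461984e+00 2.00028805e-01 5.58181804e-04] 12.5667
knob [ 0.59740546 -0.06510719] keeper rad 1.5621641908999369
bar [ 0.6032 -0.034 ] yaw 6.472848354623775 0.19958772970878316
```

View pics/w3.png

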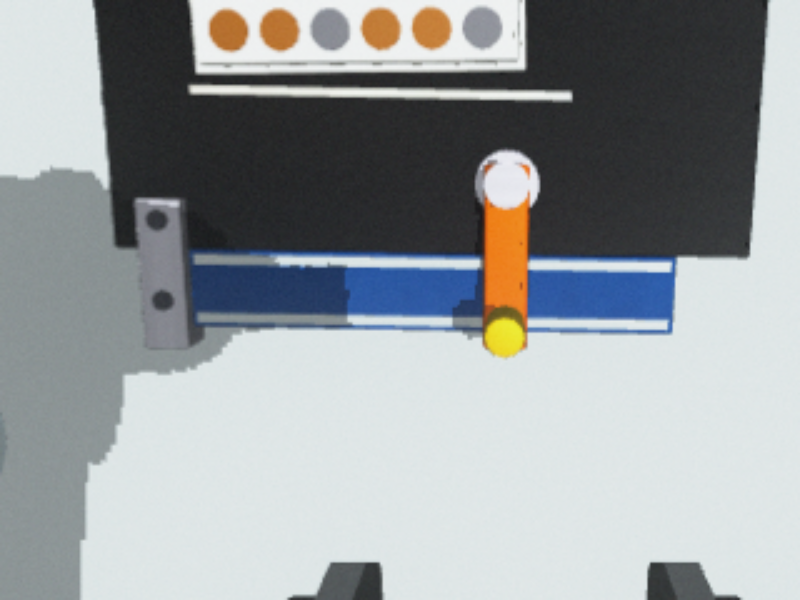

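The final view shows the keeper square across the bar, with the knob at crop (505,337) and an angle of about 1.56 rad. The bar has not moved and is still flush and butted; the thin strip by crop col 190 is the stop's taller inner face. Handing in.

```bash
python3 -c "
from bench import r
print(r.hand_in())"
```

```text
the job is handed in; nothing more can be done
None
```

I handed the job in at about 12.6 s: the blue straightedge lies flush along the bed and butted against the end stop, the keeper is swung fully round across it (about 1.56 rad by camera), and I touched nothing else on the bench; `r.hand_in()` returned no verdict.

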